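Fetch the hand brush from behind the wash things

ROBOT

A 6-joint arm with a two-finger parallel gripper is mounted at the origin on the work surface. World frame = base frame: x ahead of the robot, y to its left, z up, the work surface at z = 0. Lengths are in m, angles in rad, forces in N, time in s.
With the tool pointing down it reaches from about 0.35 to 0.925 m from the base axis. Payload 6.4 kg.
Tool frame: the origin (TCP) lies midway between the tips of the shut fingers; the grasp point (between the pads) lies 19 mm behind it (pinch_z is the distance from the TCP to the grasp point, in m); z points along the fingers, y is the line along which they close (so a half turn about z gives the same grasp; the last joint's range is limited). The gripper opens to 94 mm and grips with 3 to 60 N. Pads are 16 mm wide; open, the fingers measure 119 mm over their backs; the gripper's body (75 mm by 177 mm) begins 78 mm behind the grasp point.
Start: joints at [1.105, 0.245, 1.558, -0, 1.339, -0.174], TCP at [0.187, 0.623, 0.205] pointing down, gripper open.
Joint ranges: [-3.13, 3.13], [-1.02, 2.26], [0.13, 2.54], [-0.95, 4.09], [0.21, 2.88], [-2.74, 2.74]. Speed limits (rad/s): [2.57, 2.57, 3.14, 3.14, 3.14, 3.14].

INTERFACE

Orientations are given as a rotation vector (axis times angle).
In Python, from plant import observe, read_camera, camera_model, sign_off, spot_in, cut_out, pinch_z gives the robot as it stands.
- The arm moves only by the tool jog_arm, never from a script. Its arguments are lists of equal length, an entry for each row: "fingers": the closure in counts, from 0 (fully open) to 255 (shut); "offset": the shift along the tool's x, y, z in mm, a list of three; "twist": the turn, a rotation vector about the tool's x, y, z in rad, a list of three. In form: {"fingers": [fingers, ...], "offset": [[dx, dy, dz], ...], "twist": [[rx, ry, rz], ...]}. A call has 1 to 10 rows; each row is the pose to reach, as a shift and turn from the pose commanded when the call began, along the tool's axes at that moment; what a row does not reach only later rows make up. A row lasts 1/10 s, in which the tool goes at most 50 mm and 8.59 degrees, less where a joint would pass 70% of its speed; a pose out of reach is approached as far as the arm can. A call with a gripper value outside its range is refused whole. The fingers move at their own pace and stop on an object; "grip_force" is the grip in N (left out, the last holds). Time passes only in rows, so rows that repeat a pose let the fingers close. It gives the time, the measured TCP pose, the force, the opening and the grip force at its end, in the units of the state.
- observe(): the state, without advancing time (a new reading comes with each control period).
- read_camera(name): name is "scene" or "top" or "wrist"; returns the picture (420x560x3 uint8, red, green, blue); there is no depth.
- camera_model(name): a dict with "fx", "fy", "cx", "cy" (pixels), "origin" and "attitude" of the camera in the world. Camera axes: x right, y down, z forward; pixel columns grow to the right and rows downward; lengths in m; the calibration is good to about 2 mm. A picture is of the moment at which its call begins: read the wrist's pose just before it. camera_model takes no time and is no camera call; for the wrist camera it gives the pose at the moment of the call.
- sign_off(): hands the job in; it is judged then, once.
Trained networks look in the newest picture that a camera, given by its name, has taken for a name from the list of things; names that differ only in an ending like _2 or _b are one class to them, and where a whole thing is asked for, a point or a joint stands for the part that bears it (a point fixed in the world has none). Each returns a list of dicts, best first, with "confidence" (0 to 1); they miss things now and then, are a little off and sometimes report something else, mostly with a low value. They report only what shows in the picture. A call takes as long as a camera call.
- spot_in(camera, name): "box" ([left, top, width, height] as shares, 0 to 1, of the picture: columns of its width, rows of its height, round what is visible of it).
- cut_out(camera, name): "pixels" (420x560 bool, what is visible of it) and "box" ([left, top, width, height] as shares, 0 to 1, of the picture: columns of its width, rows of its height, round what is visible of it).
The state is a dict: "t": time; "joint_pos": joint angles; "qvel": joint speeds; "tau": joint torques, N m; "tool_pos": TCP position; "tool_rot": TCP orientation; "force": force on the tool from outside, world axes, zero at the start; "moment": the same for the moment, N m; "width": finger opening in m; "finger_force": force on a finger pad.
Only numpy, scipy, OpenCV 4.12 (cv2) and the standard library are available. Lean on these libraries where they do the work, as an engineer would, in place of code of your own. Each camera call takes 0.05 s, during which the arm holds its last target. There are 200 camera calls.

TASK

The hand brush has ended up at the back of the ledge behind the upturned jug, the soap pump bottle and the scouring tin. Stand those three on the slatted drying board, then lay the brush bristles down in the middle of the dustpan with its handle lying straight over the dustpan's handle, and then stand the jug (still upturned), the bottle and the tin each back exactly where it stood before. Set everything down without dropping or toppling it, and leave the dustpan, clip, padlock and soap dish where they are.

Things in the scene. Friction and masses are not known exactly. Their poses are not given: they have to be found in the camera images.
- brush: wooden hand brush, 260 mm long, bristles down, between the three standing things and the 50 mm high curb, 0.18 kg. Origin: under mid-length at the bristle tips, z up. Head 140 x 46 mm, x -10 to +130 mm; its block is 36 to 58 mm up, bristles 40 mm wide; round handle 19 mm thick, x -10 to -130 mm, rising from 49 to 66 mm up (centre line). Balances near x = +45 mm; grip the block there across y.
- jug: upturned yellow plastic jug, 165 mm tall, standing on its 94 mm mouth, tapering up to 72 mm at 115 mm height, then a straight round foot 60 mm across from 123 to 165 mm: grip it there. Loop handle on its +y side reaches 81 mm from the axis, 28 to 113 mm up. Origin: centre of the underside (mouth), z up. About 0.15 kg.
- soap_bottle: empty white soap pump bottle, 156 mm tall, about 0.07 kg. Flat body 62 mm (x) by 42 mm (y), straight to 100 mm up, shoulder to 119; grey collar 34 mm across, 118 to 135 mm up; push head 28 mm across to the top, nozzle along +x reaching 37 mm from the axis at 145 to 153 mm. Grip the body across y near its top, or the collar. Origin: centre of the underside, z up.
- tin: closed round scouring-powder tin, brown board with steel ends, 62 mm across, 150 mm tall, about 0.35 kg. Origin: centre of the underside, z up.
- board: slatted wooden drying board, fixed, 320 mm (x) by 180 mm (y), flat top 22 mm above the ledge; on one side of the group, the dustpan on the other (either way round). Origin: centre of its underside, z up.
- dustpan: red dustpan, loose, 0.22 kg. Origin: under the pan's centre, z up. Pan 180 (x) x 200 mm (y), floor 3 mm thick, open at +x, back wall x = -88, 40 mm high, side walls y = +-98, 40 falling to 24 mm; handle 28 mm wide out to x = -205, top 32 mm up. Brush nested, head mid-pan, handle over handle: brush origin at x = -60 mm, y = 0, z = 3, its x axis along the dustpan's.
- clip: small steel bucket handle clip, 44 x 18 mm, 16 mm tall, lying loose in front of the standing things; a bystander. Origin: centre of its underside.
- padlock: brass padlock with steel shackle lying flat, 80 x 50 mm, 22 mm tall; a loose bystander. Origin: underside of the brass body.
- soap_dish: green plastic soap dish 115 x 78 mm with a cream bar of soap, 31 mm tall; a loose bystander. Origin: centre of its underside.

How it is judged:
By the outcome, as a careful person would: the job done as asked, in the order asked, and still so for the second after the job is handed in, with the robot touching nothing.
It also fails if it takes over 134 s, if anything falls off the work surface, if the arm or the gripper's body presses on something with over 40 N, if the wrist force passes 120 N, or if a joint passes its speed limit or range.

## Working session

There is one attempt and no reset: what is moved stays moved. The work goes in short steps, Python scripts to look and compute and a tool call to move; the robot and the scene stay as the last step left them, time stands still between calls to the robot, and variables do not carry over. Pictures are saved under pics/ and viewed, at most 14 in all, crops included, and the job is handed in when it is done.

Besides the shell and the picture viewer there is one more tool, called after "Call:" in YAML: its name, and indented under it one key for each argument. jog_arm: Moves the arm, as the interface text tells. Its arguments: {"type":"object","properties":{"fingers":{"type":"array"},"offset":{"type":"array"},"twist":{"type":"array"},"grip_force":{"type":"number"}},"required":["fingers","offset","twist"]}

```bash
mkdir -p pics; ls
python3 - <<'E'
from plant import *
import cv2, numpy as np
s=observe();print({k:np.round(v,3) for k,v in s.items()},pinch_z)
for n in("scene","top"):
    im=read_camera(n);cv2.imwrite(f"pics/{n}0.png",im[:,:,::-1]);m=camera_model(n);print(n,m)
    for k in "brush jug soap_bottle tin board dustpan clip padlock soap_dish".split():
        r=cut_out(n,k)
        if r:
            b=r[0]['box'];print(k,round(r[0]['confidence'],2),np.round(np.array(b)*[560,420,560,420],0), len(r))
            np.save(f"pics/{n}_{k}.npy",r[0]['pixels'])
E
```

```text
pics
{'t': np.float64(0.0), 'joint_pos': array([ 1.105,  0.246,  1.559, -0.   ,  1.339, -0.174]), 'qvel': array([ 0.002, -0.   ,  0.   ,  0.001,  0.001,  0.001]), 'tau': array([-0.0000e+00, -4.1584e+01, -3.1460e+01,  6.8000e-02,  3.3000e-02,
       -0.0000e+00]), 'tool_pos': array([0.187, 0.622, 0.204]), 'tool_rot': array([-4.570e-01, -3.108e+00,  3.000e-03]), 'force': array([ 0.096, -0.102,  0.175]), 'moment': array([-0.055, -0.025,  0.01 ]), 'finger_force': np.float64(0.0), 'width': np.float64(0.094)} 0.0188
scene {'fx': 421.6215045335854, 'fy': 421.6215045335854, 'cx': 283.9427176473476, 'cy': 212.57918097990307, 'origin': array([ 1.197413  , -0.42125292,  0.5315042 ]), 'attitude': array([-1.90659597, -1.07808443,  0.59815935])}
brush 0.66 [257. 216. 122.  52.] 1
jug 0.7 [311. 153.  42.  77.] 1
soap_bottle 0.6 [233. 179.  36.  76.] 1
tin 0.62 [284. 167.  31.  79.] 1
board 0.96 [ 69. 220. 148. 102.] 1
dustpan 0.86 [354. 145. 106.  62.] 1
clip 0.33 [311. 154.  40.  78.] 1
soap_dish 0.69 [216. 193.  57.  29.] 1
top {'fx': 395.82406347223804, 'fy': 395.82406347223804, 'cx': 276.03913177035776, 'cy': 211.02264221840122, 'origin': array([0.42876845, 0.00786896, 0.80786797]), 'attitude': array([-2.18150469,  2.13043427, -0.15234718])}
brush 0.79 [222. 131. 132.  31.] 1
jug 0.89 [213. 158.  48.  71.] 2
soap_bottle 0.75 [316. 181.  40.  30.] 1
tin 0.56 [267. 170.  39.  45.] 1
board 0.57 [399. 135. 104. 160.] 2
dustpan 0.79 [ 32. 163. 130. 155.] 1
clip 0.52 [247. 228.  21.  14.] 1
padlock 0.83 [202. 259.  33.  36.] 1
soap_dish 0.64 [272. 259.  59.  44.] 1
```

View pics/scene0.png

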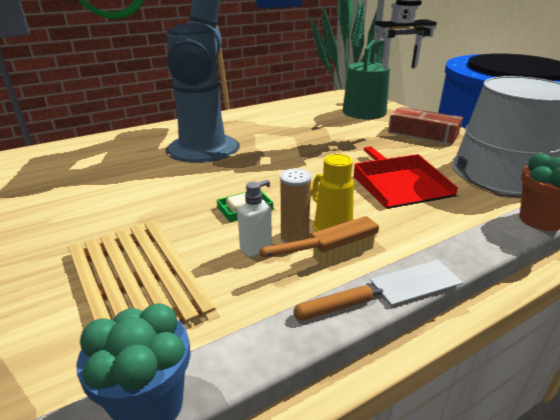

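View pics/top0.png

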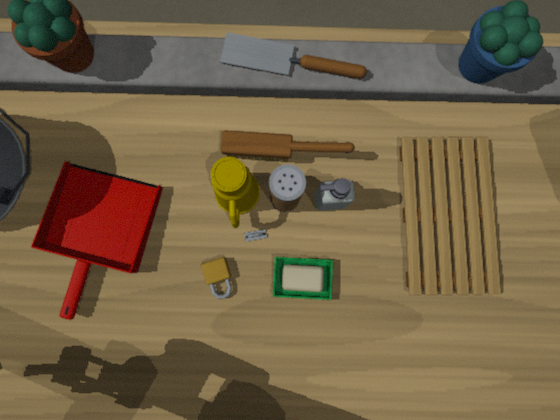

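The top view shows jug (231,173), tin (288,183) and bottle (341,187) in a row. The brush is behind them at (222–354,131–162), head to the left. The board is on the right and the dustpan on the left, its handle towards the robot. Next I fit poses to the silhouettes.

```bash
cat > h.py <<'E'
import numpy as np, cv2
from scipy.spatial.transform import Rotation as R
from scipy.optimize import minimize
from plant import *
def proj(m,P):
    Q=R.from_rotvec(m['attitude']).inv().apply(np.asarray(P,float)-m['origin'])
    return np.c_[m['fx']*Q[:,0]/Q[:,2]+m['cx'],m['fy']*Q[:,1]/Q[:,2]+m['cy']]
def ray(m,uv,z):
    uv=np.atleast_2d(uv);d=R.from_rotvec(m['attitude']).apply(np.c_[(uv[:,0]-m['cx'])/m['fx'],(uv[:,1]-m['cy'])/m['fy'],np.ones(len(uv))])
    return m['origin']+d*((z-m['origin'][2])/d[:,2])[:,None]
def ring(r,z,x=0,y=0): 
    a=np.linspace(0,2*np.pi,24,endpoint=False);return np.c_[x+r*np.cos(a),y+r*np.sin(a),0*a+z]
def bx(x0,x1,y0,y1,z0,z1): return np.array([[x,y,z] for x in(x0,x1) for y in(y0,y1) for z in(z0,z1)])
V=np.vstack
M=1e-3
parts={
'jug':[V([ring(47,0),ring(36,115)]),V([ring(36,115),ring(30,123)]),V([ring(30,123),ring(30,165)]),bx(-7,7,30,81,95,113),bx(-7,7,68,81,40,113),bx(-7,7,35,81,28,45)],
'soap_bottle':[bx(-31,31,-21,21,0,100),V([bx(-31,31,-21,21,100,100),ring(17,119)]),V([ring(17,118),ring(17,135)]),V([ring(14,135),ring(14,156)]),bx(0,37,-5,5,145,153)],
'tin':[V([ring(31,0),ring(31,150)])],
'brush':[bx(-10,130,-23,23,36,58),bx(-8,128,-20,20,0,36),V([bx(-10,-9,-9.5,9.5,40,58),bx(-130,-129,-9.5,9.5,57,75)])],
'board':[bx(-160,160,-90,90,0,22)],
'dustpan':[V([bx(-90,-86,-100,100,0,40),bx(88,90,-100,100,0,24)]),bx(-205,-90,-14,14,15,32)]}
parts={k:[p*M for p in v] for k,v in parts.items()}
def render(m,k,q,z0=0):
    im=np.zeros((420,560),np.uint8);c,s=np.cos(q[2]),np.sin(q[2]);T=np.array([[c,-s,0],[s,c,0],[0,0,1]])
    for p in parts[k]:
        uv=proj(m,p@T.T+[q[0],q[1],z0]);cv2.fillConvexPoly(im,cv2.convexHull(np.round(uv*16).astype(np.int32)),255,cv2.LINE_AA,4)
    return im/255.
def fit(k,q0,views,z0=0,free=3):
    # views: list of (model,mask,ignore)
    def f(d):
        q=np.array(q0,float);q[:free]+=np.array(d)*[.01,.01,.1][:free];e=0
        for m,a,ig in views:
            r=render(m,k,q,z0);w=~ig;e+=1-(np.minimum(r,a)*w).sum()/((np.maximum(r,a)*w).sum()+1e-9)
        return e
    b=None
    for st in(1.,.3):
        x0=np.zeros(free) if b is None else b.x
        b=minimize(f,x0,method='Nelder-Mead',options=dict(initial_simplex=V([x0]+[x0+st*e for e in np.eye(free)]),xatol=.01,fatol=1e-5))
    q=np.array(q0,float);q[:free]+=b.x*np.array([.01,.01,.1])[:free];return q,b.fun/len(views)
def go(*wps):
    """wps: (x,y,z,yaw) of TCP, pointing down; yaw = world angle of tool y (closing) axis. prints tool-frame offsets from now"""
    s=observe();r=R.from_rotvec(s['tool_rot']);print('t',round(float(s['t']),2),'tcp',np.round(s['tool_pos'],4),'yaw',round(yaw(),4),'w',round(float(s['width']),4))
    for w in wps:
        o=r.inv().apply(np.array(w[:3])-s['tool_pos'])*1e3
        c,sn=np.cos(w[3]),np.sin(w[3]);y=np.array([c,sn,0]);z=np.array([0,0,-1.]);T=R.from_matrix(np.c_[np.cross(y,z),y,z])
        print(w,'off',np.round(o,1),'tw',np.round((r.inv()*T).as_rotvec(),3))
def yaw():
    y=R.from_rotvec(observe()['tool_rot']).apply([0,1,0]);return float(np.arctan2(y[1],y[0]))
E
python3 - <<'E'
from h import *
T=camera_model('top');S=camera_model('scene');L=lambda n,k:np.load(f'pics/{n}_{k}.npy').astype(float)
g=lambda uv,z:ray(T,uv,z)[0,:2]
a0=g((231,173),.165);d=g((234,215),.1)-a0
init={'jug':(*a0,np.arctan2(-d[0],d[1])),'tin':(*g((288,183),.15),0),'soap_bottle':(*g((342,187),.156),np.pi/2),'board':(*g((450,216),.02),np.pi/2)}
h=g((255,144),.058);t=g((350,147),.065);v=h-t;init['brush']=(*(h-v/np.linalg.norm(v)*.06),np.arctan2(v[1],v[0]))
p=g((100,216),.02);q=g((70,312),.03);v=p-q;init['dustpan']=(*p,np.arctan2(v[1],v[0]))
none=np.zeros((420,560),bool);sb=L('scene','brush')>0
for k,q0 in init.items():
    ig=cv2.dilate((sb).astype(np.uint8),np.ones((5,5)))>0 if k in('jug','tin','soap_bottle') else none
    if k=='tin': ig=ig|(L('scene','jug')>0)|(L('scene','soap_bottle')>0)
    if k=='jug': ig=ig|(L('scene','tin')>0)
    igt=none
    if k=='brush': igt=cv2.dilate(L('top','jug').astype(np.uint8),np.ones((5,5)))>0
    fr=2 if k=='tin' else 3
    vt=(T,L('top',k),igt);vs=(S,L('scene',k),ig)
    vw=[[vt]] if k=='board' else [[vt],[vt,vs]]
    print(k,'init',np.round(q0,3),*[x for v in vw for x in (lambda r:(np.round(r[0],4),round(r[1],3)))(fit(k,q0,v,0,fr))])
for k in('padlock','soap_dish','clip'):
    m=L('top',k);ys,xs=np.nonzero(m);print(k,np.round(ray(T,[[xs.min(),ys.min()],[xs.max(),ys.max()]],.02),3)[:,:2].tolist())
E
```

```text
jug init [0.577 0.08  1.588] [0.5737 0.0834 1.6839] 0.096 [0.5734 0.0824 1.6596] 0.093
tin init [ 0.565 -0.015  0.   ] [ 0.5663 -0.0149  0.    ] 0.038 [ 0.5661 -0.0151  0.    ] 0.044
soap_bottle init [ 0.56  -0.106  1.571] [ 0.5619 -0.1065  1.8043] 0.134 [ 0.5621 -0.1068  1.8092] 0.145
board init [ 0.533 -0.348  1.571] [ 0.5373 -0.3483  0.0269] 0.093
brush init [ 0.659 -0.013  1.552] [ 0.6595 -0.0147  1.5401] 0.121 [ 0.6596 -0.0143  1.5495] 0.159
dustpan init [ 0.516  0.354 -0.198] [ 0.5145  0.3546 -0.2244] 0.057 [ 0.5135  0.3548 -0.2325] 0.061
padlock [[0.439, 0.147], [0.361, 0.087]]
soap_dish [[0.443, 0.005], [0.364, -0.11]]
clip [[0.495, 0.064], [0.474, 0.021]]
```

```bash
python3 -c "
from h import *
go((.562,-.107,.28,.2),(.45,.15,.28,.6))"
```

```text
t 1.0 tcp [0.187  0.6225 0.2055] yaw 1.2789 w 0.094
(0.562, -0.107, 0.28, 0.2) off [-569.  -590.8  -74.6] tw [ 0.    -0.     1.079]
(0.45, 0.15, 0.28, 0.6) off [-387.8 -376.9  -74.5] tw [ 0.    -0.     0.679]
```

Call:
jog_arm:
  fingers: [0, 0, 0, 0, 0, 0, 0, 0, 0, 0]
  offset:
    - [-10, -10, -40]
    - [-30, -30, -75]
    - [-66, -66, -75]
    - [-102, -102, -75]
    - [-136, -136, -75]
    - [-170, -172, -75]
    - [-204, -208, -75]
    - [-238, -244, -75]
    - [-272, -280, -75]
    - [-306, -316, -75]
  twist:
    - [0, 0, 0.05]
    - [0, 0, 0.1]
    - [0, 0, 0.2]
    - [0, 0, 0.3]
    - [0, 0, 0.4]
    - [0, 0, 0.5]
    - [0, 0, 0.6]
    - [0, 0, 0.7]
    - [0, 0, 0.8]
    - [0, 0, 0.9]

```text
t: 2.0
tool_pos: [0.3896, 0.2301, 0.2808]
tool_rot: [1.768, 2.596, 0.001]
force: [0.9, -0.5, 0.3]
width: 0.0941
finger_force: 0.0
```

```bash
python3 -c "
from h import *
go((.562,-.107,.28,.2))"
```

```text
t 2.0 tcp [0.3896 0.2301 0.2808] yaw 0.3752 w 0.0941
(0.562, -0.107, 0.28, 0.2) off [-376.8   36.9    0.9] tw [ 0.001 -0.     0.175]
```

Call:
jog_arm:
  fingers: [0, 0, 0, 0, 0, 0, 0, 0, 0, 0]
  offset:
    - [-45, 5, 0]
    - [-90, 9, 0]
    - [-135, 14, 0]
    - [-180, 18, 0]
    - [-225, 23, 0]
    - [-270, 27, 0]
    - [-315, 32, 0]
    - [-355, 36, 0]
    - [-377, 37, 0]
    - [-377, 37, 0]
  twist:
    - [0, 0, 0.02]
    - [0, 0, 0.04]
    - [0, 0, 0.06]
    - [0, 0, 0.08]
    - [0, 0, 0.1]
    - [0, 0, 0.12]
    - [0, 0, 0.14]
    - [0, 0, 0.16]
    - [0, 0, 0.175]
    - [0, 0, 0.175]

```text
t: 3.0
tool_pos: [0.5634, -0.1065, 0.28]
tool_rot: [-1.987, -2.433, 0.0]
force: [0.4, 0.9, -0.1]
width: 0.0941
finger_force: 0.0
```

Run:
```python
from h import *
m=camera_model('wrist');im=read_camera('wrist');cv2.imwrite('pics/w1.png',im[:,:,::-1])
r=cut_out('wrist','soap_bottle')
for x in r[:2]: print(x['confidence'],np.array(x['box'])*[560,420,560,420])
if r:
    a=r[0]['pixels'].astype(float);print(fit('soap_bottle',(.562,-.1068,1.7),[(m,a,a<0)]))
r=cut_out('wrist','tin')
if r:
    a=r[0]['pixels'].astype(float);print(fit('tin',(.566,-.015,0),[(m,a,a<0)],0,2))
for q in((.562,-.107,.07,.1),):go(q)
```

```text
0.6 [259.616 154.098  39.2    61.908]
(array([ 0.56010496, -0.10653474,  1.68506316]), np.float64(0.1368975222969232))
(array([ 0.56447993, -0.01496749,  0.        ]), np.float64(0.024396749295602427))
t 3.15 tcp [ 0.5626 -0.1035  0.2804] yaw 0.2052 w 0.0943
(0.562, -0.107, 0.07, 0.1) off [ -3.4  -1.3 210.4] tw [-0.    -0.001  0.105]
```

View pics/w1.png

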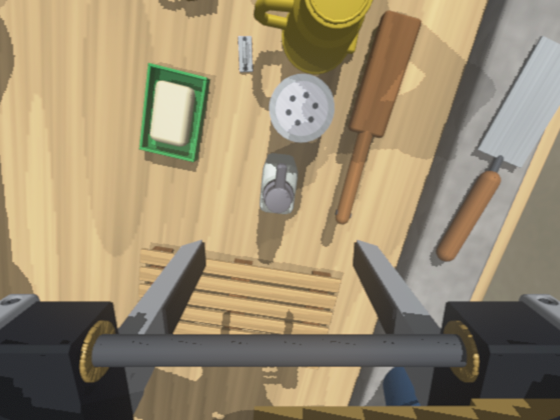

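The wrist view shows the bottle body at (261–299,163–214), with the nozzle pointing up the image at yaw about 1.73. The tin is at (301,108). Descending on the bottle.

Call:
jog_arm:
  fingers: [0, 0, 0, 0, 0, 0, 0, 0, 0, 0]
  offset:
    - [-3, -2, 20]
    - [-3, -2, 55]
    - [-3, -2, 95]
    - [-3, -2, 135]
    - [-3, -2, 170]
    - [-3, -2, 195]
    - [-3, -2, 207]
    - [-3, -2, 210]
    - [-3, -2, 210]
    - [-3, -2, 210]
  twist:
    - [0, 0, 0.045]
    - [0, 0, 0.045]
    - [0, 0, 0.045]
    - [0, 0, 0.045]
    - [0, 0, 0.045]
    - [0, 0, 0.045]
    - [0, 0, 0.045]
    - [0, 0, 0.045]
    - [0, 0, 0.045]
    - [0, 0, 0.045]

```text
t: 4.15
tool_pos: [0.5629, -0.1082, 0.0723]
tool_rot: [2.036, 2.389, 0.002]
force: [0.2, -0.7, 0.2]
width: 0.0938
finger_force: 0.0
```

Call:
jog_arm:
  fingers: [60, 90, 120, 150, 170, 170, 170, 170, 170, 170]
  offset:
    - [0, 0, 0]
    - [0, 0, 0]
    - [0, 0, 0]
    - [0, 0, 0]
    - [0, 0, 0]
    - [0, 0, 0]
    - [0, 0, 0]
    - [0, 0, 0]
    - [0, 0, 0]
    - [0, 0, 0]
  twist:
    - [0, 0, 0]
    - [0, 0, 0]
    - [0, 0, 0]
    - [0, 0, 0]
    - [0, 0, 0]
    - [0, 0, 0]
    - [0, 0, 0]
    - [0, 0, 0]
    - [0, 0, 0]
    - [0, 0, 0]
  grip_force: 10

```text
t: 5.15
tool_pos: [0.5616, -0.108, 0.0704]
tool_rot: [-2.038, -2.391, 0.0]
force: [-0.1, 0.3, -0.4]
width: 0.0427
finger_force: 9.7
```

```bash
python3 -c "
from h import *
go((.561,-.107,.27,.16),(.65,-.37,.27,.0),(.65,-.37,.094,.0))"
```

```text
t 5.15 tcp [ 0.5616 -0.108   0.0704] yaw 0.159 w 0.0427
(0.561, -0.107, 0.27, 0.16) off [   1.1   -0.5 -199.6] tw [-0.    -0.    -0.001]
(0.65, -0.37, 0.27, 0.0) off [-272.7   45.8 -199.6] tw [-0.    -0.     0.159]
(0.65, -0.37, 0.094, 0.0) off [-272.7   45.8  -23.6] tw [-0.    -0.     0.159]
```

Call:
jog_arm:
  fingers: [170, 170, 170, 170, 170, 170, 170, 170, 170, 170]
  offset:
    - [0, 0, -15]
    - [0, 0, -45]
    - [0, 0, -75]
    - [-20, 3, -80]
    - [-55, 9, -80]
    - [-90, 15, -80]
    - [-125, 21, -80]
    - [-160, 27, -80]
    - [-195, 33, -80]
    - [-225, 38, -80]
  twist:
    - [0, 0, 0]
    - [0, 0, 0]
    - [0, 0, 0]
    - [0, 0, 0]
    - [0, 0, 0]
    - [0, 0, 0]
    - [0, 0, 0]
    - [0, 0, 0]
    - [0, 0, 0]
    - [0, 0, 0]

```text
t: 6.15
tool_pos: [0.6346, -0.3271, 0.1496]
tool_rot: [-2.039, -2.389, 0.001]
force: [0.0, 0.9, -0.3]
width: 0.0431
finger_force: 9.7
```

Call:
jog_arm:
  fingers: [170, 170, 170, 170, 170, 170, 170, 170, 170, 170]
  offset:
    - [-25, 4, 0]
    - [-42, 7, 0]
    - [-48, 8, 3]
    - [-48, 8, 15]
    - [-48, 8, 30]
    - [-48, 8, 42]
    - [-48, 8, 50]
    - [-48, 8, 54]
    - [-48, 8, 57]
    - [-48, 8, 57]
  twist:
    - [0, 0, 0]
    - [0, 0, 0]
    - [0, 0, 0]
    - [0, 0, 0]
    - [0, 0, 0]
    - [0, 0, 0]
    - [0, 0, 0]
    - [0, 0, 0]
    - [0, 0, 0]
    - [0, 0, 0]

```text
t: 7.15
tool_pos: [0.6504, -0.3702, 0.0934]
tool_rot: [2.038, 2.391, -0.0]
force: [0.2, -0.4, -0.3]
width: 0.0431
finger_force: 9.7
```

```bash
python3 -c "
from h import *
print(observe()['force'],observe()['finger_force'])
go((.65,-.37,.092,.159))"
```

```text
[ 0.17610296 -0.39061344 -0.28543457] 9.74925349582918
t 7.15 tcp [ 0.6504 -0.3702  0.0934] yaw 0.1592 w 0.0431
(0.65, -0.37, 0.092, 0.159) off [ 0.2 -0.3  1.4] tw [-0.  0.  0.]
```

Call:
jog_arm:
  fingers: [170, 170, 120, 80, 40, 0, 0, 0, 0, 0]
  offset:
    - [0, 0, 1.2]
    - [0, 0, 1.5]
    - [0, 0, 1.5]
    - [0, 0, 1.5]
    - [0, 0, 1.5]
    - [0, 0, 1.5]
    - [0, 0, -15]
    - [0, 0, -55]
    - [0, 0, -100]
    - [0, 0, -135]
  twist:
    - [0, 0, 0]
    - [0, 0, 0]
    - [0, 0, 0]
    - [0, 0, 0]
    - [0, 0, 0]
    - [0, 0, 0]
    - [0, 0, 0]
    - [0, 0, 0]
    - [0, 0, 0]
    - [0, 0, 0]

```text
t: 8.15
tool_pos: [0.6509, -0.3708, 0.2332]
tool_rot: [2.035, 2.388, 0.0]
force: [0.3, -0.3, -0.1]
width: 0.094
finger_force: 0.0
```

```bash
python3 -c "
from h import *
go((.565,-.015,.23,.159),(.565,-.015,.101,.159))"
```

```text
t 8.15 tcp [ 0.6509 -0.3708  0.2332] yaw 0.159 w 0.094
(0.565, -0.015, 0.23, 0.159) off [364.9 -28.5   2.1] tw [0.003 0.003 0.   ]
(0.565, -0.015, 0.101, 0.159) off [365.3 -28.9 131.1] tw [0.003 0.003 0.   ]
```

Call:
jog_arm:
  fingers: [0, 0, 0, 0, 0, 0, 0, 0, 0, 0]
  offset:
    - [25, -2, 0]
    - [65, -5, 0]
    - [110, -9, 0]
    - [155, -12, 0]
    - [200, -16, 0]
    - [245, -20, 0]
    - [290, -23, 0]
    - [330, -26, 0]
    - [355, -28, 0]
    - [364, -28, 5]
  twist:
    - [0, 0, 0]
    - [0, 0, 0]
    - [0, 0, 0]
    - [0, 0, 0]
    - [0, 0, 0]
    - [0, 0, 0]
    - [0, 0, 0]
    - [0, 0, 0]
    - [0, 0, 0]
    - [0, 0, 0]

```text
t: 9.15
tool_pos: [0.5653, -0.0134, 0.2257]
tool_rot: [2.033, 2.391, 0.003]
force: [0.4, -1.5, -0.3]
width: 0.094
finger_force: 0.0
```

Call:
jog_arm:
  fingers: [0, 0, 0, 0, 0, 0, 0, 40, 80, 110]
  offset:
    - [0, 0, 15]
    - [0, 0, 45]
    - [0, 0, 80]
    - [0, 0, 105]
    - [0, 0, 118]
    - [0, 0, 123]
    - [0, 0, 123]
    - [0, 0, 123]
    - [0, 0, 123]
    - [0, 0, 123]
  twist:
    - [0, 0, 0]
    - [0, 0, 0]
    - [0, 0, 0]
    - [0, 0, 0]
    - [0, 0, 0]
    - [0, 0, 0]
    - [0, 0, 0]
    - [0, 0, 0]
    - [0, 0, 0]
    - [0, 0, 0]

```text
t: 10.15
tool_pos: [0.5658, -0.0155, 0.1016]
tool_rot: [2.037, 2.39, 0.001]
force: [0.4, -0.0, -0.8]
width: 0.0735
finger_force: 0.0
```

Call:
jog_arm:
  fingers: [130, 150, 150, 150, 150, 150]
  offset:
    - [0, 0, 0]
    - [0, 0, 0]
    - [0, 0, 0]
    - [0, 0, 0]
    - [0, 0, 0]
    - [0, 0, 0]
  twist:
    - [0, 0, 0]
    - [0, 0, 0]
    - [0, 0, 0]
    - [0, 0, 0]
    - [0, 0, 0]
    - [0, 0, 0]
  grip_force: 25

```text
t: 10.75
tool_pos: [0.5656, -0.0154, 0.101]
tool_rot: [2.037, 2.39, 0.001]
force: [2.0, 1.1, 2.1]
width: 0.0608
finger_force: 25.0
```

```bash
python3 -c "
from h import *
print(observe()['force'])
go((.57,-.30,.18,.159))"
```

```text
[1.96594655 1.10905728 2.13237011]
t 10.75 tcp [ 0.5656 -0.0154  0.101 ] yaw 0.159 w 0.0608
(0.57, -0.3, 0.18, 0.159) off [-281.7  -40.6  -78.9] tw [ 0.001  0.    -0.   ]
```

Call:
jog_arm:
  fingers: [150, 150, 150, 150, 150, 150, 150, 150, 150, 150]
  offset:
    - [0, 0, -15]
    - [0, 0, -45]
    - [0, 0, -72]
    - [-20, -3, -80]
    - [-55, -8, -80]
    - [-95, -14, -80]
    - [-135, -20, -80]
    - [-175, -25, -80]
    - [-215, -31, -80]
    - [-250, -36, -80]
  twist:
    - [0, 0, 0]
    - [0, 0, 0]
    - [0, 0, 0]
    - [0, 0, 0]
    - [0, 0, 0]
    - [0, 0, 0]
    - [0, 0, 0]
    - [0, 0, 0]
    - [0, 0, 0]
    - [0, 0, 0]

```text
t: 11.75
tool_pos: [0.5676, -0.2692, 0.1794]
tool_rot: [-2.037, -2.388, 0.001]
force: [1.0, 0.2, -4.2]
width: 0.0606
finger_force: 25.0
```

Call:
jog_arm:
  fingers: [150, 150, 150, 150, 150, 150, 150, 150, 150, 150]
  offset:
    - [-20, -3, 0]
    - [-30, -4, 0]
    - [-32, -5, 5]
    - [-32, -5, 18]
    - [-32, -5, 32]
    - [-32, -5, 45]
    - [-32, -5, 53]
    - [-32, -5, 57]
    - [-32, -5, 58]
    - [-32, -5, 58.5]
  twist:
    - [0, 0, 0]
    - [0, 0, 0]
    - [0, 0, 0]
    - [0, 0, 0]
    - [0, 0, 0]
    - [0, 0, 0]
    - [0, 0, 0]
    - [0, 0, 0]
    - [0, 0, 0]
    - [0, 0, 0]

```text
t: 12.75
tool_pos: [0.5692, -0.3, 0.123]
tool_rot: [-2.037, -2.391, -0.0]
force: [-3.7, 3.9, 3.8]
width: 0.0606
finger_force: 25.0
```

Call:
jog_arm:
  fingers: [150, 100, 70, 40, 0, 0, 0, 0, 0, 0]
  offset:
    - [0, 0, 0]
    - [0, 0, 0]
    - [0, 0, 0]
    - [0, 0, 0]
    - [0, 0, 0]
    - [0, 0, 0]
    - [0, 0, -15]
    - [0, 0, -50]
    - [0, 0, -90]
    - [0, 0, -120]
  twist:
    - [0, 0, 0]
    - [0, 0, 0]
    - [0, 0, 0]
    - [0, 0, 0]
    - [0, 0, 0]
    - [0, 0, 0]
    - [0, 0, 0]
    - [0, 0, 0]
    - [0, 0, 0]
    - [0, 0, 0]

```text
t: 13.75
tool_pos: [0.5699, -0.3008, 0.2461]
tool_rot: [2.035, 2.388, 0.0]
force: [0.4, -1.3, -0.8]
width: 0.0938
finger_force: 0.0
```

```bash
python3 -c "
from h import *
go((.573,.0825,.24,.1),(.573,.0825,.128,.1))"
```

```text
t 13.75 tcp [ 0.5699 -0.3008  0.2461] yaw 0.159 w 0.0938
(0.573, 0.0825, 0.24, 0.1) off [378.   63.7   5.1] tw [0.003 0.003 0.059]
(0.573, 0.0825, 0.128, 0.1) off [378.3  63.4 117.1] tw [0.003 0.003 0.059]
```

Call:
jog_arm:
  fingers: [0, 0, 0, 0, 0, 0, 0, 0, 0, 0]
  offset:
    - [25, 4, 0]
    - [68, 11, 0]
    - [113, 19, 0]
    - [158, 27, 0]
    - [203, 34, 0]
    - [248, 42, 0]
    - [293, 49, 0]
    - [335, 56, 0]
    - [365, 62, 0]
    - [377, 63, 3]
  twist:
    - [0, 0, 0]
    - [0, 0, 0]
    - [0, 0, 0]
    - [0, 0, 0]
    - [0, 0, 0]
    - [0, 0, 0]
    - [0, 0, 0]
    - [0, 0, 0]
    - [0, 0, 0]
    - [0, 0, 0]

```text
t: 14.75
tool_pos: [0.5721, 0.0843, 0.2407]
tool_rot: [2.033, 2.392, 0.003]
force: [-1.0, 0.1, -0.2]
width: 0.0942
finger_force: 0.0
```

Call:
jog_arm:
  fingers: [0, 0, 0, 0, 0, 0, 0, 40, 80, 110]
  offset:
    - [0, 0, 15]
    - [0, 0, 45]
    - [0, 0, 75]
    - [0, 0, 97]
    - [0, 0, 108]
    - [0, 0, 111]
    - [0, 0, 111]
    - [0, 0, 111]
    - [0, 0, 111]
    - [0, 0, 111]
  twist:
    - [0, 0, 0]
    - [0, 0, 0]
    - [0, 0, 0]
    - [0, 0, 0]
    - [0, 0, 0]
    - [0, 0, 0]
    - [0, 0, 0]
    - [0, 0, 0]
    - [0, 0, 0]
    - [0, 0, 0]

```text
t: 15.75
tool_pos: [0.5723, 0.0819, 0.1289]
tool_rot: [2.037, 2.39, 0.002]
force: [-0.6, 0.2, 0.4]
width: 0.0734
finger_force: 0.0
```

Call:
jog_arm:
  fingers: [130, 150, 150, 150, 150, 150]
  offset:
    - [0, 0, 0]
    - [0, 0, 0]
    - [0, 0, 0]
    - [0, 0, 0]
    - [0, 0, 0]
    - [0, 0, 0]
  twist:
    - [0, 0, 0]
    - [0, 0, 0]
    - [0, 0, 0]
    - [0, 0, 0]
    - [0, 0, 0]
    - [0, 0, 0]
  grip_force: 18

```text
t: 16.35
tool_pos: [0.5722, 0.0819, 0.1284]
tool_rot: [2.037, 2.39, 0.001]
force: [1.4, 0.6, 3.1]
width: 0.0597
finger_force: 18.0
```

```bash
python3 -c "
from h import *
print(observe()['force'])
go((.462,-.355,.32,.159),(.462,-.355,.15,.159))"
```

```text
[1.43268255 0.63153138 3.09529885]
t 16.35 tcp [0.5722 0.0819 0.1284] yaw 0.159 w 0.0597
(0.462, -0.355, 0.32, 0.159) off [-414.  -177.8 -191.7] tw [ 0.001  0.    -0.   ]
(0.462, -0.355, 0.15, 0.159) off [-414.  -178.   -21.7] tw [ 0.001  0.    -0.   ]
```

Call:
jog_arm:
  fingers: [150, 150, 150, 150, 150, 150, 150, 150, 150, 150]
  offset:
    - [0, 0, -15]
    - [0, 0, -45]
    - [0, 0, -80]
    - [-12, -8, -98]
    - [-40, -27, -100]
    - [-72, -49, -100]
    - [-105, -72, -100]
    - [-140, -96, -100]
    - [-175, -120, -100]
    - [-210, -144, -100]
  twist:
    - [0, 0, 0]
    - [0, 0, 0]
    - [0, 0, 0]
    - [0, 0, 0]
    - [0, 0, 0]
    - [0, 0, 0]
    - [0, 0, 0]
    - [0, 0, 0]
    - [0, 0, 0]
    - [0, 0, 0]

```text
t: 17.35
tool_pos: [0.4612, -0.1491, 0.228]
tool_rot: [-2.037, -2.39, 0.001]
force: [0.3, 0.7, -2.0]
width: 0.06
finger_force: 17.9
```

Call:
jog_arm:
  fingers: [150, 150, 150, 150, 150, 150, 150, 150, 150, 150]
  offset:
    - [-40, -7, 0]
    - [-80, -13, 0]
    - [-120, -20, 0]
    - [-160, -27, 0]
    - [-190, -32, 0]
    - [-204, -34, 5]
    - [-204, -34, 20]
    - [-204, -34, 40]
    - [-204, -34, 58]
    - [-204, -34, 70]
  twist:
    - [0, 0, 0]
    - [0, 0, 0]
    - [0, 0, 0]
    - [0, 0, 0]
    - [0, 0, 0]
    - [0, 0, 0]
    - [0, 0, 0]
    - [0, 0, 0]
    - [0, 0, 0]
    - [0, 0, 0]

```text
t: 18.35
tool_pos: [0.4607, -0.3521, 0.155]
tool_rot: [-2.033, -2.389, -0.002]
force: [0.0, -0.0, -2.0]
width: 0.0596
finger_force: 18.0
```

Call:
jog_arm:
  fingers: [150, 150, 150, 150, 150, 110, 70, 40, 0, 0]
  offset:
    - [0, 0, 4]
    - [0, 0, 7]
    - [0, 0, 8]
    - [0, 0, 8.5]
    - [0, 0, 8.5]
    - [0, 0, 8.5]
    - [0, 0, 8.5]
    - [0, 0, 8.5]
    - [0, 0, 8.5]
    - [0, 0, 8.5]
  twist:
    - [0, 0, 0]
    - [0, 0, 0]
    - [0, 0, 0]
    - [0, 0, 0]
    - [0, 0, 0]
    - [0, 0, 0]
    - [0, 0, 0]
    - [0, 0, 0]
    - [0, 0, 0]
    - [0, 0, 0]

```text
t: 19.35
tool_pos: [0.4615, -0.3551, 0.1494]
tool_rot: [2.038, 2.391, -0.0]
force: [-0.4, 0.4, -0.4]
width: 0.0882
finger_force: 0.0
```

```bash
python3 -c "
from h import *
go((.462,-.355,.26,.159),(.66,.03,.26,-.02))"
```

```text
t 19.35 tcp [ 0.4615 -0.3551  0.1494] yaw 0.159 w 0.0882
(0.462, -0.355, 0.26, 0.159) off [  -0.     0.5 -110.6] tw [ 0.  0. -0.]
(0.66, 0.03, 0.26, -0.02) off [ 348.8  257.  -110.6] tw [0.    0.    0.179]
```

Call:
jog_arm:
  fingers: [0, 0, 0, 0, 0, 0, 0, 0, 0, 0]
  offset:
    - [0, 0, -15]
    - [0, 0, -50]
    - [0, 0, -90]
    - [20, 15, -110]
    - [55, 41, -110]
    - [90, 67, -110]
    - [125, 93, -110]
    - [160, 119, -110]
    - [195, 145, -110]
    - [230, 171, -110]
  twist:
    - [0, 0, 0]
    - [0, 0, 0]
    - [0, 0, 0]
    - [0, 0, 0]
    - [0, 0, 0.03]
    - [0, 0, 0.06]
    - [0, 0, 0.09]
    - [0, 0, 0.12]
    - [0, 0, 0.15]
    - [0, 0, 0.18]

```text
t: 20.35
tool_pos: [0.5948, -0.0992, 0.261]
tool_rot: [2.245, 2.196, 0.001]
force: [-0.6, -1.3, -0.1]
width: 0.0942
finger_force: 0.0
```

```bash
python3 -c "
from h import *
go((.66,.03,.26,-.02))"
```

```text
t 20.35 tcp [ 0.5948 -0.0992  0.261 ] yaw -0.0222 w 0.0942
(0.66, 0.03, 0.26, -0.02) off [130.6  62.3   1. ] tw [ 0.002  0.001 -0.002]
```

Call:
jog_arm:
  fingers: [0, 0, 0, 0, 0, 0]
  offset:
    - [35, 17, 0]
    - [70, 34, 0]
    - [105, 50, 0]
    - [125, 60, 0]
    - [130, 62, 0]
    - [130, 62, 0]
  twist:
    - [0, 0, 0]
    - [0, 0, 0]
    - [0, 0, 0]
    - [0, 0, 0]
    - [0, 0, 0]
    - [0, 0, 0]

```text
t: 20.95
tool_pos: [0.6588, 0.0281, 0.2601]
tool_rot: [2.243, 2.199, 0.0]
force: [-0.5, -0.1, 0.3]
width: 0.0936
finger_force: 0.0
```

Run:
```python
from h import *
read_camera('top')
for n in ('wrist','top'):
    m=camera_model(n);im=read_camera(n);cv2.imwrite(f'pics/{n}2.png',im[:,:,::-1])
    r=cut_out(n,'brush')
    if r:
        a=r[0]['pixels'].astype(float);print(n,r[0]['confidence'],fit('brush',(.6596,-.0143,1.55),[(m,a,a<0)]))
go((.661,.031,.06,-.02))
```

```text
wrist 0.72 (array([ 0.65817433, -0.0164025 ,  1.53000542]), np.float64(0.12947003384434885))
top 0.78 (array([ 0.65893114, -0.0242479 ,  1.54443032]), np.float64(0.7437879452928291))
t 21.2 tcp [0.6583 0.0266 0.2597] yaw -0.0226 w 0.0939
(0.661, 0.031, 0.06, -0.02) off [  4.5   2.6 199.7] tw [ 0.     0.    -0.003]
```

View pics/wrist2.png

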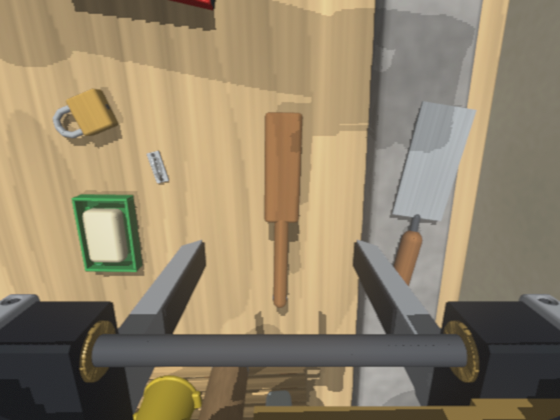

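View pics/top2.png

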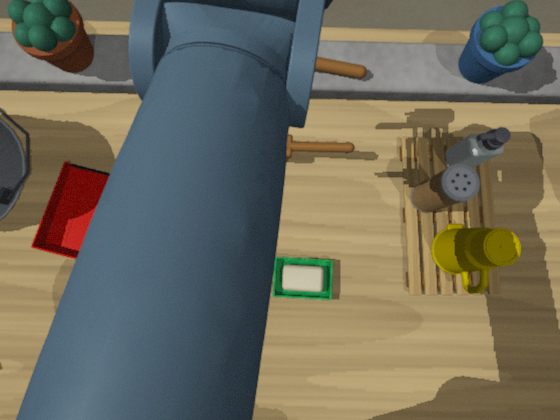

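The wrist view shows the brush free of obstacles: head at (264–301,113–221), handle end at (280,303), curb about 90 px to its right. The top view shows bottle, tin and jug all upright on the board. Gripping the brush.

Call:
jog_arm:
  fingers: [0, 0, 0, 0, 0, 0, 0, 0, 0, 0]
  offset:
    - [3, 2, 20]
    - [3, 2, 60]
    - [3, 2, 105]
    - [3, 2, 145]
    - [3, 2, 180]
    - [3, 2, 207]
    - [3, 2, 223]
    - [3, 2, 230]
    - [3, 2, 232]
    - [3, 2, 232]
  twist:
    - [0, 0, 0.007]
    - [0, 0, 0.007]
    - [0, 0, 0.007]
    - [0, 0, 0.007]
    - [0, 0, 0.007]
    - [0, 0, 0.007]
    - [0, 0, 0.007]
    - [0, 0, 0.007]
    - [0, 0, 0.007]
    - [0, 0, 0.007]

```text
t: 22.2
tool_pos: [0.6617, 0.0305, 0.0288]
tool_rot: [2.251, 2.189, 0.002]
force: [0.2, -0.0, -0.2]
width: 0.094
finger_force: 0.0
```

Call:
jog_arm:
  fingers: [40, 80, 110, 140, 160, 170, 170, 170, 170]
  offset:
    - [0, 0, 0]
    - [0, 0, 0]
    - [0, 0, 0]
    - [0, 0, 0]
    - [0, 0, 0]
    - [0, 0, 0]
    - [0, 0, 0]
    - [0, 0, 0]
    - [0, 0, 0]
  twist:
    - [0, 0, 0]
    - [0, 0, 0]
    - [0, 0, 0]
    - [0, 0, 0]
    - [0, 0, 0]
    - [0, 0, 0]
    - [0, 0, 0]
    - [0, 0, 0]
    - [0, 0, 0]
  grip_force: 25

```text
t: 23.1
tool_pos: [0.6611, 0.0308, 0.0277]
tool_rot: [2.252, 2.19, 0.001]
force: [1.6, -0.7, 0.6]
width: 0.0459
finger_force: 25.0
```

```bash
python3 -c "
from h import *
print(observe()['force'])
go((.66,.03,.16,-.03),(.52,.30,.16,-.9),(.52,.30,.16,-1.8))"
```

```text
[ 1.57136155 -0.74424209  0.6061665 ]
t 23.1 tcp [0.6611 0.0308 0.0277] yaw -0.028 w 0.0459
(0.66, 0.03, 0.16, -0.03) off [  -0.8   -1.  -132.3] tw [0.001 0.    0.002]
(0.52, 0.3, 0.16, -0.9) off [ 265.2 -148.5 -132.5] tw [ 0.001 -0.     0.872]
(0.52, 0.3, 0.16, -1.8) off [ 265.2 -148.5 -132.5] tw [ 1.000e-03 -1.000e-03  1.772e+00]
```

Call:
jog_arm:
  fingers: [170, 170, 170, 170, 170, 170, 170, 170, 170, 170]
  offset:
    - [0, 0, -15]
    - [0, 0, -50]
    - [0, 0, -90]
    - [10, -5, -130]
    - [40, -21, -165]
    - [75, -39, -190]
    - [110, -58, -192]
    - [145, -76, -192]
    - [180, -95, -192]
    - [215, -113, -192]
  twist:
    - [0, 0, 0]
    - [0, 0, 0]
    - [0, 0, 0.05]
    - [0, 0, 0.15]
    - [0, 0, 0.27]
    - [0, 0, 0.39]
    - [0, 0, 0.51]
    - [0, 0, 0.63]
    - [0, 0, 0.75]
    - [0, 0, 0.87]

```text
t: 24.1
tool_pos: [0.5522, 0.25, 0.22]
tool_rot: [-2.968, -1.03, 0.001]
force: [0.5, 0.4, -1.5]
width: 0.0463
finger_force: 25.0
```

```bash
python3 -c "
from h import *
go((.5004,.3579,.22,-1.799))"
```

```text
t 24.1 tcp [0.5522 0.25   0.22  ] yaw -0.903 w 0.0463
(0.5004, 0.3579, 0.22, -1.799) off [  26.2 -116.8   -0. ] tw [0.    0.001 0.896]
```

Call:
jog_arm:
  fingers: [170, 170, 170, 170, 170, 170, 170, 170, 170, 170]
  offset:
    - [3, -14, 0]
    - [7, -31, 0]
    - [11, -48, 0]
    - [15, -65, 0]
    - [18, -82, 0]
    - [22, -97, 0]
    - [25, -110, 0]
    - [26, -117, 0]
    - [26, -117, 0]
    - [26, -117, 0]
  twist:
    - [0, 0, 0.12]
    - [0, 0, 0.24]
    - [0, 0, 0.36]
    - [0, 0, 0.48]
    - [0, 0, 0.6]
    - [0, 0, 0.72]
    - [0, 0, 0.82]
    - [0, 0, 0.88]
    - [0, 0, 0.896]
    - [0, 0, 0.896]

```text
t: 25.1
tool_pos: [0.5009, 0.3563, 0.2196]
tool_rot: [3.122, -0.348, -0.001]
force: [-0.7, -0.4, -2.6]
width: 0.0457
finger_force: 25.0
```

Run:
```python
from h import *
for n in ('wrist','top'):
    im=read_camera(n);m=camera_model(n);cv2.imwrite(f'pics/{n}3.png',im[:,:,::-1])
    r=cut_out(n,'dustpan');b=cut_out(n,'brush')
    if r:
        a=r[0]['pixels'];ig=~a
        h=cv2.cvtColor(im,cv2.COLOR_RGB2HSV)
        red=(((h[...,0]<6)|(h[...,0]>174))&(h[...,1]>200))
        print(n,r[0]['confidence'],a.sum(),red.sum(),[x['confidence'] for x in b])
        if n=='wrist':
            ig=np.zeros_like(a);
            if b: ig|=cv2.dilate(b[0]['pixels'].astype(np.uint8),np.ones((9,9)))>0
            ig[240:]=True
            for mm in(a,red): print(fit('dustpan',(.514,.3547,-.228),[(m,mm.astype(float),ig)]))
            if b:
                s=observe();y=yaw()+np.pi/2;p=s['tool_pos'];z=p[2]-.0277
                q0=(p[0]-.046*np.cos(y),p[1]-.046*np.sin(y),y);print('brush exp',q0,fit('brush',q0,[(m,b[0]['pixels'].astype(float),np.arange(420)[:,None]*np.ones(560)>240)],z))
go((.5004,.3579,.031,-1.799))
```

```text
wrist 0.73 13238 0 [0.58]
(array([ 0.51316581,  0.35559106, -0.22873176]), np.float64(0.014745463086969446))
(array([ 0.514 ,  0.3547, -0.228 ]), np.float64(1.0))
brush exp (np.float64(0.4564433363195258), np.float64(0.3662648099436405), -0.22315461880455212) (array([ 0.45423135,  0.3650341 , -0.21829128]), np.float64(0.052727899760202535))
top 0.67 9255 8362 []
t 25.4 tcp [0.5014 0.3562 0.2195] yaw -1.7942 w 0.0457
(0.5004, 0.3579, 0.031, -1.799) off [ -1.3  -1.5 188.5] tw [0.    0.    0.005]
```

View pics/wrist3.png

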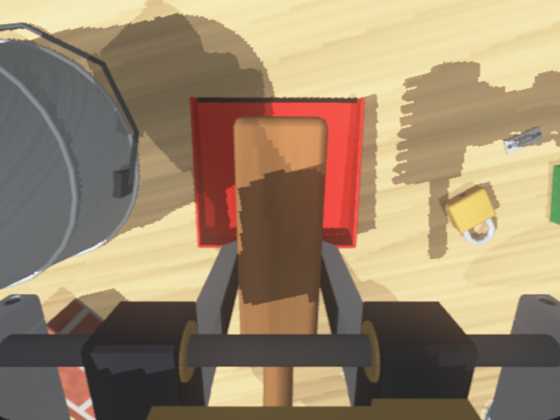

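The wrist view shows the dustpan square around the held brush. Its rim spans (192–363,97–247) and the brush head is centred at x≈281. Lowering now.

Call:
jog_arm:
  fingers: [170, 170, 170, 170, 170, 170, 170, 170, 170, 170]
  offset:
    - [-1.4, -2, 15]
    - [-1.4, -2, 45]
    - [-1.4, -2, 80]
    - [-1.4, -2, 115]
    - [-1.4, -2, 145]
    - [-1.4, -2, 165]
    - [-1.4, -2, 177]
    - [-1.4, -2, 183]
    - [-1.4, -2, 185]
    - [-1.4, -2, 186]
  twist:
    - [0, 0, 0.005]
    - [0, 0, 0.005]
    - [0, 0, 0.005]
    - [0, 0, 0.005]
    - [0, 0, 0.005]
    - [0, 0, 0.005]
    - [0, 0, 0.005]
    - [0, 0, 0.005]
    - [0, 0, 0.005]
    - [0, 0, 0.005]

```text
t: 26.4
tool_pos: [0.501, 0.3592, 0.0343]
tool_rot: [-3.12, 0.358, -0.002]
force: [0.4, 0.4, -1.6]
width: 0.0458
finger_force: 25.0
```

Call:
jog_arm:
  fingers: [170, 170, 170, 170]
  offset:
    - [0, 0, 1]
    - [0, 0, 2]
    - [0, 0, 2.5]
    - [0, 0, 2.5]
  twist:
    - [0, 0, 0]
    - [0, 0, 0]
    - [0, 0, 0]
    - [0, 0, 0]

```text
t: 26.8
tool_pos: [0.5004, 0.3589, 0.0312]
tool_rot: [-3.121, 0.358, -0.0]
force: [0.2, -0.7, -2.1]
width: 0.0459
finger_force: 25.0
```

```bash
python3 -c "
from h import *
print(observe()['force'],observe()['moment'])
go((.5005,.3586,.0307,-1.8))"
```

```text
[ 0.23601099 -0.69923055 -2.12954278] [-0.03885891  0.14953648  0.01370619]
t 26.8 tcp [0.5004 0.3589 0.0312] yaw -1.799 w 0.0459
(0.5005, 0.3586, 0.0307, -1.8) off [0.2 0.3 0.5] tw [-0.    -0.     0.001]
```

Call:
jog_arm:
  fingers: [170, 170, 170, 130, 90, 50, 0, 0, 0, 0]
  offset:
    - [0, 0, 0.5]
    - [0, 0, 0.8]
    - [0, 0, 1]
    - [0, 0, 1]
    - [0, 0, 1]
    - [0, 0, 1]
    - [0, 0, 1]
    - [0, 0, 1]
    - [0, 0, -15]
    - [0, 0, -45]
  twist:
    - [0, 0, 0]
    - [0, 0, 0]
    - [0, 0, 0]
    - [0, 0, 0]
    - [0, 0, 0]
    - [0, 0, 0]
    - [0, 0, 0]
    - [0, 0, 0]
    - [0, 0, 0]
    - [0, 0, 0]

```text
t: 27.8
tool_pos: [0.4986, 0.358, 0.0748]
tool_rot: [3.119, -0.358, -0.007]
force: [0.6, 0.4, 1.1]
width: 0.0901
finger_force: 0.0
```

```bash
python3 -c "
from h import *
go((.5,.359,.25,-1.8),(.4615,-.3551,.27,.159))"
```

```text
t 27.8 tcp [0.4986 0.358  0.0748] yaw -1.7991 w 0.0901
(0.5, 0.359, 0.25, -1.8) off [   0.5   -0.8 -175.2] tw [0.003 0.004 0.001]
(0.4615, -0.3551, 0.27, 0.159) off [ 124.5  703.6 -193.6] tw [-0.002  0.006 -1.958]
```

Call:
jog_arm:
  fingers: [0, 0, 0, 0, 0, 0]
  offset:
    - [0, 0, -40]
    - [0, 0, -85]
    - [0, 0, -130]
    - [0, 0, -165]
    - [0, 0, -175]
    - [0, 0, -175]
  twist:
    - [0, 0, 0]
    - [0, 0, 0]
    - [0, 0, 0]
    - [0, 0, 0]
    - [0, 0, 0]
    - [0, 0, 0]

```text
t: 28.4
tool_pos: [0.5011, 0.3593, 0.2535]
tool_rot: [-3.119, 0.357, -0.006]
force: [-0.2, -0.5, 0.3]
width: 0.0941
finger_force: 0.0
```

Run:
```python
from h import *
im=read_camera('wrist');m=camera_model('wrist');cv2.imwrite('pics/wrist4.png',im[:,:,::-1])
r=cut_out('wrist','dustpan');b=cut_out('wrist','brush')
low=np.arange(420)[:,None]*np.ones(560)>240
if r and b:
    B=b[0]['pixels'];A=r[0]['pixels']
    qd,e=fit('dustpan',(.513,.3556,-.229),[(m,A.astype(float),low|(cv2.dilate(B.astype(np.uint8),np.ones((9,9)))>0))])
    qb,e2=fit('brush',(.455,.369,-.229),[(m,B.astype(float),low)],.003)
    c,s=np.cos(qd[2]),np.sin(qd[2]);d=qb[:2]-qd[:2]
    print(qd,e,qb,e2,'rel',c*d[0]+s*d[1],-s*d[0]+c*d[1],qb[2]-qd[2])
go((.4615,-.3551,.27,.159))
```

```text
[ 0.51121662  0.35441963 -0.21869641] 0.034377477783673394 [ 0.45227082  0.36823214 -0.23192082] 0.056225899575323535 rel -0.060538497099884896 0.0006947904651404685 -0.0132244096630931
t 28.55 tcp [0.4991 0.3583 0.2484] yaw -1.7991 w 0.0937
(0.4615, -0.3551, 0.27, 0.159) off [124.7 703.4 -20.2] tw [-0.002  0.005 -1.958]
```

View pics/wrist4.png

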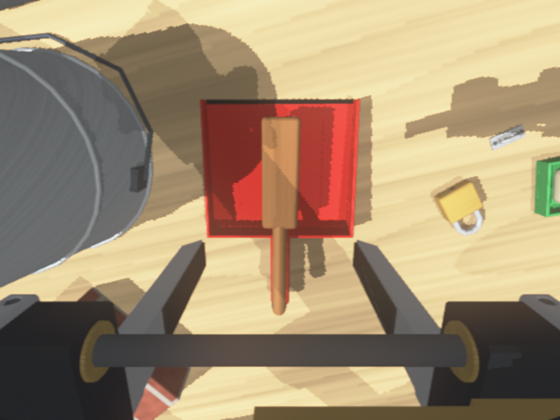

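The brush lies nested in the dustpan: head at (263–299,117–228), handle over handle, relative pose (−60.5, 0.7 mm, −0.013 rad). Next I return the jug.

Call:
jog_arm:
  fingers: [0, 0, 0, 0, 0, 0, 0, 0, 0, 0]
  offset:
    - [3, 20, -20]
    - [10, 58, -20]
    - [17, 98, -20]
    - [24, 138, -20]
    - [31, 178, -20]
    - [39, 218, -20]
    - [46, 258, -20]
    - [53, 298, -20]
    - [60, 338, -20]
    - [67, 378, -20]
  twist:
    - [0, 0, -0.06]
    - [0, 0, -0.17]
    - [0, 0, -0.28]
    - [0, 0, -0.39]
    - [0, 0, -0.5]
    - [0, 0, -0.61]
    - [0, 0, -0.72]
    - [0, 0, -0.83]
    - [0, 0, -0.94]
    - [0, 0, -1.05]

```text
t: 29.55
tool_pos: [0.4787, -0.0258, 0.2686]
tool_rot: [-2.875, -1.26, 0.005]
force: [0.2, -0.4, 0.7]
width: 0.0936
finger_force: 0.0
```

```bash
python3 -c "
from h import *
go((.4615,-.3551,.27,.159))"
```

```text
t 29.55 tcp [ 0.4787 -0.0258  0.2686] yaw -0.7444 w 0.0936
(0.4615, -0.3551, 0.27, 0.159) off [-253.8  210.5   -1.7] tw [-0.004 -0.    -0.903]
```

Call:
jog_arm:
  fingers: [0, 0, 0, 0, 0, 0, 0, 0, 0, 0]
  offset:
    - [-32, 26, 0]
    - [-64, 52, 0]
    - [-96, 79, 0]
    - [-128, 106, 0]
    - [-160, 132, 0]
    - [-192, 159, 0]
    - [-224, 185, 0]
    - [-244, 202, 0]
    - [-254, 210, 0]
    - [-254, 210, 0]
  twist:
    - [0, 0, -0.11]
    - [0, 0, -0.22]
    - [0, 0, -0.33]
    - [0, 0, -0.44]
    - [0, 0, -0.55]
    - [0, 0, -0.66]
    - [0, 0, -0.77]
    - [0, 0, -0.86]
    - [0, 0, -0.903]
    - [0, 0, -0.903]

```text
t: 30.55
tool_pos: [0.4597, -0.3543, 0.2681]
tool_rot: [-2.044, -2.38, -0.001]
force: [-0.5, 0.8, -1.2]
width: 0.0943
finger_force: 0.0
```

```bash
python3 -c "
from h import *
go((.4615,-.3551,.1494,.159))"
```

```text
t 30.55 tcp [ 0.4597 -0.3543  0.2681] yaw 0.1515 w 0.0943
(0.4615, -0.3551, 0.1494, 0.159) off [ -1.6   1.9 118.7] tw [-0.003 -0.004 -0.007]
```

Call:
jog_arm:
  fingers: [0, 0, 0, 0, 0, 0, 0, 0, 0]
  offset:
    - [-1.6, 1.9, 15]
    - [-1.6, 1.9, 45]
    - [-1.6, 1.9, 75]
    - [-1.6, 1.9, 98]
    - [-1.6, 1.9, 112]
    - [-1.6, 1.9, 118]
    - [-1.6, 1.9, 119]
    - [-1.6, 1.9, 119]
    - [-1.6, 1.9, 119]
  twist:
    - [0, 0, -0.007]
    - [0, 0, -0.007]
    - [0, 0, -0.007]
    - [0, 0, -0.007]
    - [0, 0, -0.007]
    - [0, 0, -0.007]
    - [0, 0, -0.007]
    - [0, 0, -0.007]
    - [0, 0, -0.007]

```text
t: 31.45
tool_pos: [0.4636, -0.3554, 0.1534]
tool_rot: [2.034, 2.391, -0.001]
force: [0.5, 0.9, 0.7]
width: 0.0942
finger_force: 0.0
```

```bash
python3 -c "
from h import *
go((.4615,-.3551,.1494,.159))"
```

```text
t 31.45 tcp [ 0.4636 -0.3554  0.1534] yaw 0.1611 w 0.0942
(0.4615, -0.3551, 0.1494, 0.159) off [ 0.7 -2.   3.9] tw [0.001 0.002 0.002]
```

Call:
jog_arm:
  fingers: [0, 0, 0]
  offset:
    - [0, 0, 0]
    - [0, 0, 0]
    - [0, 0, 0]
  twist:
    - [0, 0, 0]
    - [0, 0, 0]
    - [0, 0, 0]

```text
t: 31.75
tool_pos: [0.4631, -0.355, 0.1524]
tool_rot: [2.035, 2.392, -0.0]
force: [-0.1, 0.3, 0.5]
width: 0.094
finger_force: 0.0
```

```bash
python3 -c "
from h import *
go((.4615,-.3551,.1494,.159))"
```

```text
t 31.75 tcp [ 0.4631 -0.355   0.1524] yaw 0.1609 w 0.094
(0.4615, -0.3551, 0.1494, 0.159) off [ 0.2 -1.6  3. ] tw [0.    0.001 0.002]
```

Call:
jog_arm:
  fingers: [0, 0, 40, 80, 110, 130, 150, 150, 150, 150]
  offset:
    - [0.2, -1.6, 2]
    - [0.2, -1.6, 3]
    - [0.2, -1.6, 3]
    - [0.2, -1.6, 3]
    - [0.2, -1.6, 3]
    - [0.2, -1.6, 3]
    - [0.2, -1.6, 3]
    - [0.2, -1.6, 3]
    - [0.2, -1.6, 3]
    - [0.2, -1.6, 3]
  twist:
    - [0, 0, -0.002]
    - [0, 0, -0.002]
    - [0, 0, -0.002]
    - [0, 0, -0.002]
    - [0, 0, -0.002]
    - [0, 0, -0.002]
    - [0, 0, -0.002]
    - [0, 0, -0.002]
    - [0, 0, -0.002]
    - [0, 0, -0.002]
  grip_force: 18

```text
t: 32.75
tool_pos: [0.4615, -0.3549, 0.1491]
tool_rot: [2.033, 2.395, 0.0]
force: [1.1, -0.1, 0.4]
width: 0.06
finger_force: 18.0
```

```bash
python3 -c "
from h import *
go((.462,-.15,.23,.159),(.5722,.0819,.23,.159),(.5722,.0819,.1284,.159))"
```

```text
t 32.75 tcp [ 0.4615 -0.3549  0.1491] yaw 0.163 w 0.06
(0.462, -0.15, 0.23, 0.159) off [202.1  33.7 -81. ] tw [0.    0.    0.004]
(0.5722, 0.0819, 0.23, 0.159) off [413.  180.1 -80.9] tw [0.    0.    0.004]
(0.5722, 0.0819, 0.1284, 0.159) off [413.1 180.1  20.7] tw [0.    0.    0.004]
```

Call:
jog_arm:
  fingers: [150, 150, 150, 150, 150, 150, 150, 150, 150, 150]
  offset:
    - [0, 0, -15]
    - [0, 0, -45]
    - [0, 0, -72]
    - [12, 2, -80]
    - [42, 7, -80]
    - [75, 12, -80]
    - [110, 18, -80]
    - [145, 24, -80]
    - [175, 29, -80]
    - [202, 34, -80]
  twist:
    - [0, 0, 0]
    - [0, 0, 0]
    - [0, 0, 0]
    - [0, 0, 0]
    - [0, 0, 0]
    - [0, 0, 0]
    - [0, 0, 0]
    - [0, 0, 0]
    - [0, 0, 0]
    - [0, 0, 0]

```text
t: 33.75
tool_pos: [0.4611, -0.1475, 0.2281]
tool_rot: [-2.031, -2.394, 0.0]
force: [0.9, -0.9, -2.0]
width: 0.0595
finger_force: 18.0
```

Call:
jog_arm:
  fingers: [150, 150, 150, 150, 150, 150, 150, 150, 150, 150]
  offset:
    - [28, 19, 0]
    - [58, 40, 0]
    - [90, 62, 0]
    - [122, 84, 0]
    - [154, 107, 0]
    - [182, 126, 0]
    - [202, 140, 0]
    - [210, 145, 0]
    - [211, 146, 0]
    - [211, 146, 0]
  twist:
    - [0, 0, 0]
    - [0, 0, 0]
    - [0, 0, 0]
    - [0, 0, 0]
    - [0, 0, 0]
    - [0, 0, 0]
    - [0, 0, 0]
    - [0, 0, 0]
    - [0, 0, 0]
    - [0, 0, 0]

```text
t: 34.75
tool_pos: [0.5713, 0.0814, 0.2286]
tool_rot: [-2.033, -2.394, 0.002]
force: [0.2, 0.3, -2.7]
width: 0.0598
finger_force: 18.0
```

```bash
python3 -c "
from h import *
go((.5722,.0819,.1284,.163))"
```

```text
t 34.75 tcp [0.5713 0.0814 0.2286] yaw 0.1628 w 0.0598
(0.5722, 0.0819, 0.1284, 0.163) off [  0.4   1.  100.2] tw [-0.001  0.    -0.   ]
```

Call:
jog_arm:
  fingers: [150, 150, 150, 150, 150, 150, 150, 150, 150, 150]
  offset:
    - [0.4, 1, 15]
    - [0.4, 1, 40]
    - [0.4, 1, 63]
    - [0.4, 1, 80]
    - [0.4, 1, 90]
    - [0.4, 1, 96]
    - [0.4, 1, 98]
    - [0.4, 1, 98.5]
    - [0.4, 1, 98.5]
    - [0.4, 1, 98.5]
  twist:
    - [0, 0, 0]
    - [0, 0, 0]
    - [0, 0, 0]
    - [0, 0, 0]
    - [0, 0, 0]
    - [0, 0, 0]
    - [0, 0, 0]
    - [0, 0, 0]
    - [0, 0, 0]
    - [0, 0, 0]

```text
t: 35.75
tool_pos: [0.5734, 0.0824, 0.1313]
tool_rot: [2.032, 2.394, 0.001]
force: [0.2, 0.3, -1.8]
width: 0.0597
finger_force: 18.0
```

```bash
python3 -c "
from h import *
print(observe()['force'])
go((.5722,.0819,.1284,.163))"
```

```text
[ 0.20447937  0.25065188 -1.75347659]
t 35.75 tcp [0.5734 0.0824 0.1313] yaw 0.163 w 0.0597
(0.5722, 0.0819, 0.1284, 0.163) off [-0.3 -1.3  2.9] tw [0.001 0.    0.   ]
```

Call:
jog_arm:
  fingers: [150, 150, 150, 150, 110, 70, 40, 0, 0, 0]
  offset:
    - [-0.3, -1.2, 1.5]
    - [-0.3, -1.2, 2.8]
    - [-0.3, -1.2, 3.5]
    - [-0.3, -1.2, 3.5]
    - [-0.3, -1.2, 3.5]
    - [-0.3, -1.2, 3.5]
    - [-0.3, -1.2, 3.5]
    - [-0.3, -1.2, 3.5]
    - [-0.3, -1.2, -10]
    - [-0.3, -1.2, -50]
  twist:
    - [0, 0, 0]
    - [0, 0, 0]
    - [0, 0, 0]
    - [0, 0, 0]
    - [0, 0, 0]
    - [0, 0, 0]
    - [0, 0, 0]
    - [0, 0, 0]
    - [0, 0, 0]
    - [0, 0, 0]

```text
t: 36.75
tool_pos: [0.569, 0.082, 0.1777]
tool_rot: [-2.029, -2.39, 0.008]
force: [0.1, -0.3, 0.3]
width: 0.0934
finger_force: 0.0
```

```bash
python3 -c "
from h import *
go((.5692,-.3,.24,.159),(.5692,-.3,.123,.159))"
```

```text
t 36.75 tcp [0.569  0.082  0.1777] yaw 0.1629 w 0.0934
(0.5692, -0.3, 0.24, 0.159) off [-376.9  -62.3  -62.5] tw [-0.008 -0.002  0.004]
(0.5692, -0.3, 0.123, 0.159) off [-377.1  -61.3   54.5] tw [-0.008 -0.002  0.004]
```

Call:
jog_arm:
  fingers: [0, 0, 0, 0, 0, 0, 0, 0, 0, 0]
  offset:
    - [0, 0, -35]
    - [-25, -4, -60]
    - [-70, -12, -62]
    - [-118, -20, -62]
    - [-166, -29, -62]
    - [-214, -37, -62]
    - [-262, -45, -62]
    - [-308, -53, -62]
    - [-350, -60, -62]
    - [-374, -65, -62]
  twist:
    - [0, 0, 0]
    - [0, 0, 0]
    - [0, 0, 0]
    - [0, 0, 0]
    - [0, 0, 0]
    - [0, 0, 0]
    - [0, 0, 0]
    - [0, 0, 0]
    - [0, 0, 0.004]
    - [0, 0, 0.004]

```text
t: 37.75
tool_pos: [0.568, -0.301, 0.2437]
tool_rot: [2.04, 2.387, -0.0]
force: [-0.3, -1.0, -1.0]
width: 0.0941
finger_force: 0.0
```

Call:
jog_arm:
  fingers: [0, 0, 0, 0, 0, 0, 0, 0, 0, 0]
  offset:
    - [-3, 0, 0]
    - [-3, 0, 10]
    - [-3, 0, 35]
    - [-3, 0, 65]
    - [-3, 0, 92]
    - [-3, 0, 108]
    - [-3, 0, 114]
    - [-3, 0, 115]
    - [-3, 0, 115]
    - [-3, 0, 115]
  twist:
    - [0, 0, 0]
    - [0, 0, 0]
    - [0, 0, 0]
    - [0, 0, 0]
    - [0, 0, 0]
    - [0, 0, 0]
    - [0, 0, 0]
    - [0, 0, 0]
    - [0, 0, 0]
    - [0, 0, 0]

```text
t: 38.75
tool_pos: [0.5696, -0.3012, 0.1292]
tool_rot: [2.036, 2.389, 0.0]
force: [-0.2, -0.1, -0.1]
width: 0.094
finger_force: 0.0
```

```bash
python3 -c "
from h import *
go((.5692,-.3,.123,.159))"
```

```text
t 38.75 tcp [ 0.5696 -0.3012  0.1292] yaw 0.1592 w 0.094
(0.5692, -0.3, 0.123, 0.159) off [ 1.2 -0.2  6.2] tw [0.002 0.002 0.   ]
```

Call:
jog_arm:
  fingers: [0, 0, 40, 80, 110, 130, 150, 150, 150, 150]
  offset:
    - [1.2, 0, 4]
    - [1.2, 0, 5.5]
    - [1.2, 0, 5.5]
    - [1.2, 0, 5.5]
    - [1.2, 0, 5.5]
    - [1.2, 0, 5.5]
    - [1.2, 0, 5.5]
    - [1.2, 0, 5.5]
    - [1.2, 0, 5.5]
    - [1.2, 0, 5.5]
  twist:
    - [0, 0, 0]
    - [0, 0, 0]
    - [0, 0, 0]
    - [0, 0, 0]
    - [0, 0, 0]
    - [0, 0, 0]
    - [0, 0, 0]
    - [0, 0, 0]
    - [0, 0, 0]
    - [0, 0, 0]
  grip_force: 25

```text
t: 39.75
tool_pos: [0.5687, -0.2995, 0.122]
tool_rot: [2.038, 2.391, 0.0]
force: [0.9, 0.4, -0.4]
width: 0.0609
finger_force: 25.0
```

```bash
python3 -c "
from h import *
go((.5692,-.3,.123,.159),(.5656,-.0154,.181,.159))"
```

```text
t 39.75 tcp [ 0.5687 -0.2995  0.122 ] yaw 0.159 w 0.0609
(0.5692, -0.3, 0.123, 0.159) off [-0.6  0.4 -1. ] tw [ 0.  0. -0.]
(0.5656, -0.0154, 0.181, 0.159) off [281.   41.9 -59. ] tw [ 0.  0. -0.]
```

Call:
jog_arm:
  fingers: [150, 150, 150, 150, 150, 150, 150, 150, 150, 150]
  offset:
    - [0, 0, -15]
    - [0, 0, -40]
    - [0, 0, -58]
    - [20, 3, -60]
    - [55, 8, -60]
    - [95, 14, -60]
    - [135, 20, -60]
    - [175, 26, -60]
    - [215, 32, -60]
    - [248, 37, -60]
  twist:
    - [0, 0, 0]
    - [0, 0, 0]
    - [0, 0, 0]
    - [0, 0, 0]
    - [0, 0, 0]
    - [0, 0, 0]
    - [0, 0, 0]
    - [0, 0, 0]
    - [0, 0, 0]
    - [0, 0, 0]

```text
t: 40.75
tool_pos: [0.5641, -0.0454, 0.1808]
tool_rot: [-2.035, -2.39, 0.001]
force: [0.1, -0.5, -4.4]
width: 0.0607
finger_force: 25.0
```

Call:
jog_arm:
  fingers: [150, 150, 150, 150, 150, 150, 150, 150, 150, 150]
  offset:
    - [18, 3, 0]
    - [29, 5, 0]
    - [33, 5, 4]
    - [33, 5, 20]
    - [33, 5, 40]
    - [33, 5, 58]
    - [33, 5, 70]
    - [33, 5, 76]
    - [33, 5, 78]
    - [33, 5, 78]
  twist:
    - [0, 0, 0]
    - [0, 0, 0]
    - [0, 0, 0]
    - [0, 0, 0]
    - [0, 0, 0]
    - [0, 0, 0]
    - [0, 0, 0]
    - [0, 0, 0]
    - [0, 0, 0]
    - [0, 0, 0]

```text
t: 41.75
tool_pos: [0.5659, -0.0157, 0.1041]
tool_rot: [2.038, 2.39, 0.0]
force: [-0.2, 0.1, -4.1]
width: 0.0606
finger_force: 25.0
```

```bash
python3 -c "
from h import *
print(observe()['force'])
go((.5656,-.0154,.100,.159))"
```

```text
[-0.17557058  0.12719961 -4.1406468 ]
t 41.75 tcp [ 0.5659 -0.0157  0.1041] yaw 0.1586 w 0.0606
(0.5656, -0.0154, 0.1, 0.159) off [ 0.3 -0.2  4.1] tw [ 0.  0. -0.]
```

Call:
jog_arm:
  fingers: [150, 150, 150, 150, 110, 70, 40, 0, 0, 0]
  offset:
    - [0, 0, 2]
    - [0, 0, 3]
    - [0, 0, 3.5]
    - [0, 0, 3.8]
    - [0, 0, 3.8]
    - [0, 0, 3.8]
    - [0, 0, 3.8]
    - [0, 0, 3.8]
    - [0, 0, -10]
    - [0, 0, -50]
  twist:
    - [0, 0, 0]
    - [0, 0, 0]
    - [0, 0, 0]
    - [0, 0, 0]
    - [0, 0, 0]
    - [0, 0, 0]
    - [0, 0, 0]
    - [0, 0, 0]
    - [0, 0, 0]
    - [0, 0, 0]

```text
t: 42.75
tool_pos: [0.5629, -0.0148, 0.1516]
tool_rot: [-2.034, -2.386, 0.006]
force: [0.5, -0.3, 0.4]
width: 0.0936
finger_force: 0.0
```

```bash
python3 -c "
from h import *
go((.6504,-.3702,.23,.159),(.6504,-.3702,.0924,.159))"
```

```text
t 42.75 tcp [ 0.5629 -0.0148  0.1516] yaw 0.1589 w 0.0936
(0.6504, -0.3702, 0.23, 0.159) off [-364.5   29.6  -79.7] tw [-0.007 -0.003 -0.   ]
(0.6504, -0.3702, 0.0924, 0.159) off [-364.9   30.5   57.9] tw [-0.007 -0.003 -0.   ]
```

Call:
jog_arm:
  fingers: [0, 0, 0, 0, 0, 0, 0, 0, 0, 0]
  offset:
    - [0, 0, -35]
    - [-20, 1, -70]
    - [-65, 5, -78]
    - [-112, 9, -78]
    - [-160, 12, -78]
    - [-208, 16, -78]
    - [-255, 19, -78]
    - [-300, 23, -78]
    - [-340, 26, -78]
    - [-360, 27, -78]
  twist:
    - [0, 0, 0]
    - [0, 0, 0]
    - [0, 0, 0]
    - [0, 0, 0]
    - [0, 0, 0]
    - [0, 0, 0]
    - [0, 0, 0]
    - [0, 0, 0]
    - [0, 0, 0]
    - [0, 0, 0]

```text
t: 43.75
tool_pos: [0.6493, -0.3701, 0.233]
tool_rot: [2.04, 2.387, -0.001]
force: [-0.4, 0.0, -0.0]
width: 0.0946
finger_force: 0.0
```

Call:
jog_arm:
  fingers: [0, 0, 0, 0, 0, 0, 0, 0, 0, 0]
  offset:
    - [-3.6, 0.5, 0]
    - [-3.6, 0.5, 10]
    - [-3.6, 0.5, 40]
    - [-3.6, 0.5, 75]
    - [-3.6, 0.5, 105]
    - [-3.6, 0.5, 125]
    - [-3.6, 0.5, 133]
    - [-3.6, 0.5, 136]
    - [-3.6, 0.5, 136]
    - [-3.6, 0.5, 136]
  twist:
    - [0, 0, 0]
    - [0, 0, 0]
    - [0, 0, 0]
    - [0, 0, 0]
    - [0, 0, 0]
    - [0, 0, 0]
    - [0, 0, 0]
    - [0, 0, 0]
    - [0, 0, 0]
    - [0, 0, 0]

```text
t: 44.75
tool_pos: [0.6512, -0.3703, 0.0979]
tool_rot: [2.036, 2.389, 0.0]
force: [0.5, 0.6, -0.4]
width: 0.094
finger_force: 0.0
```

```bash
python3 -c "
from h import *
go((.6504,-.3702,.0924,.159))"
```

```text
t 44.75 tcp [ 0.6512 -0.3703  0.0979] yaw 0.1594 w 0.094
(0.6504, -0.3702, 0.0924, 0.159) off [ 0.2 -0.8  5.5] tw [0.002 0.002 0.   ]
```

Call:
jog_arm:
  fingers: [0, 0, 60, 90, 120, 150, 170, 170, 170, 170]
  offset:
    - [0, -0.5, 4]
    - [0, -0.5, 5]
    - [0, -0.5, 5]
    - [0, -0.5, 5]
    - [0, -0.5, 5]
    - [0, -0.5, 5]
    - [0, -0.5, 5]
    - [0, -0.5, 5]
    - [0, -0.5, 5]
    - [0, -0.5, 5]
  twist:
    - [0, 0, 0]
    - [0, 0, 0]
    - [0, 0, 0]
    - [0, 0, 0]
    - [0, 0, 0]
    - [0, 0, 0]
    - [0, 0, 0]
    - [0, 0, 0]
    - [0, 0, 0]
    - [0, 0, 0]
  grip_force: 10

```text
t: 45.75
tool_pos: [0.6498, -0.3701, 0.091]
tool_rot: [2.038, 2.391, 0.0]
force: [0.8, 0.1, -0.1]
width: 0.0427
finger_force: 9.8
```

```bash
python3 -c "
from h import *
go((.6504,-.3702,.0924,.159),(.5616,-.108,.15,.159))"
```

```text
t 45.75 tcp [ 0.6498 -0.3701  0.091 ] yaw 0.159 w 0.0427
(0.6504, -0.3702, 0.0924, 0.159) off [-0.2  0.6 -1.4] tw [ 0. -0.  0.]
(0.5616, -0.108, 0.15, 0.159) off [272.7 -45.6 -59. ] tw [ 0. -0.  0.]
```

Call:
jog_arm:
  fingers: [170, 170, 170, 170, 170, 170, 170, 170, 170, 170]
  offset:
    - [0, 0, -15]
    - [0, 0, -40]
    - [0, 0, -58]
    - [20, -3, -60]
    - [55, -9, -60]
    - [92, -15, -60]
    - [130, -22, -60]
    - [170, -28, -60]
    - [208, -35, -60]
    - [242, -40, -60]
  twist:
    - [0, 0, 0]
    - [0, 0, 0]
    - [0, 0, 0]
    - [0, 0, 0]
    - [0, 0, 0]
    - [0, 0, 0]
    - [0, 0, 0]
    - [0, 0, 0]
    - [0, 0, 0]
    - [0, 0, 0]

```text
t: 46.75
tool_pos: [0.5716, -0.136, 0.1522]
tool_rot: [2.037, 2.39, 0.001]
force: [-0.1, -0.2, -1.8]
width: 0.0425
finger_force: 9.8
```

Call:
jog_arm:
  fingers: [170, 170, 170, 170, 170, 170, 170, 170, 170, 170]
  offset:
    - [17, -3, 0]
    - [27, -5, 0]
    - [30.5, -5.5, 4]
    - [30.5, -5.5, 20]
    - [30.5, -5.5, 40]
    - [30.5, -5.5, 58]
    - [30.5, -5.5, 70]
    - [30.5, -5.5, 76]
    - [30.5, -5.5, 78]
    - [30.5, -5.5, 78]
  twist:
    - [0, 0, 0]
    - [0, 0, 0]
    - [0, 0, 0]
    - [0, 0, 0]
    - [0, 0, 0]
    - [0, 0, 0]
    - [0, 0, 0]
    - [0, 0, 0]
    - [0, 0, 0]
    - [0, 0, 0]

```text
t: 47.75
tool_pos: [0.562, -0.1086, 0.0731]
tool_rot: [2.038, 2.39, 0.0]
force: [0.2, 0.7, -1.2]
width: 0.0428
finger_force: 9.8
```

```bash
python3 -c "
from h import *
print(observe()['force'])
go((.5616,-.108,.069,.159))"
```

```text
[ 0.22518322  0.7226171  -1.19461361]
t 47.75 tcp [ 0.562  -0.1086  0.0731] yaw 0.1587 w 0.0428
(0.5616, -0.108, 0.069, 0.159) off [ 0.6 -0.3  4.1] tw [ 0.  0. -0.]
```

Lower the last millimetres, release, rise straight up, then retreat towards the base side for a final look.

Call:
jog_arm:
  fingers: [170, 170, 170, 170, 130, 90, 50, 0, 0, 0]
  offset:
    - [0.5, 0, 2]
    - [0.5, 0, 3]
    - [0.5, 0, 3.5]
    - [0.5, 0, 3.8]
    - [0.5, 0, 3.8]
    - [0.5, 0, 3.8]
    - [0.5, 0, 3.8]
    - [0.5, 0, 3.8]
    - [0.5, 0, -10]
    - [0.5, 0, -45]
  twist:
    - [0, 0, 0]
    - [0, 0, 0]
    - [0, 0, 0]
    - [0, 0, 0]
    - [0, 0, 0]
    - [0, 0, 0]
    - [0, 0, 0]
    - [0, 0, 0]
    - [0, 0, 0]
    - [0, 0, 0]

```text
t: 48.75
tool_pos: [0.5593, -0.1068, 0.116]
tool_rot: [-2.034, -2.386, 0.003]
force: [-1.0, -0.2, -0.1]
width: 0.0828
finger_force: 0.0
```

Call:
jog_arm:
  fingers: [0, 0, 0, 0, 0, 0, 0, 0, 0, 0]
  offset:
    - [0, 0, -40]
    - [0, 0, -85]
    - [0, 0, -130]
    - [-30, 0, -160]
    - [-70, -5, -160]
    - [-115, -15, -160]
    - [-160, -30, -160]
    - [-205, -45, -160]
    - [-250, -60, -160]
    - [-290, -75, -160]
  twist:
    - [0, 0, 0]
    - [0, 0, 0]
    - [0, 0, 0]
    - [0, 0, 0]
    - [0, 0, 0]
    - [0, 0, 0]
    - [0, 0, 0]
    - [0, 0, 0]
    - [0, 0, 0]
    - [0, 0, 0]

```text
t: 49.75
tool_pos: [0.5329, -0.4081, 0.2792]
tool_rot: [2.038, 2.389, -0.0]
force: [-0.3, 0.4, -0.9]
width: 0.0938
finger_force: 0.0
```

Run:
```python
from h import *
T=camera_model('top')
for n in('scene','top'):
    im=read_camera(n);cv2.imwrite(f"pics/{n}5.png",im[:,:,::-1])
    for k in "jug soap_bottle tin dustpan clip padlock soap_dish".split():
        r=cut_out(n,k)
        try:o=np.load(f"pics/{n}_{k}.npy")
        except Exception:o=None
        if r and o is not None:
            c=lambda m:np.array([x.mean() for x in np.nonzero(m)[::-1]])
            print(n,k,round(r[0]['confidence'],2),'shift px',np.round(c(r[0]['pixels'])-c(o),1),o.sum(),r[0]['pixels'].sum())
print(observe()['t'],observe()['tool_pos'])
```

```text
scene jug 0.76 shift px [0.  5.3] 2662 3012
scene soap_bottle 0.63 shift px [0.4 0.9] 2029 2079
scene tin 0.89 shift px [0.1 1.9] 2113 2259
scene dustpan 0.95 shift px [-1.5  1.8] 3902 2660
scene soap_dish 0.75 shift px [ 2.1 -0.1] 518 601
top jug 0.98 shift px [0.1 1.2] 2202 2262
top soap_bottle 0.74 shift px [ 0.6 -0.6] 1068 984
top tin 0.83 shift px [-0.1  0.3] 1416 1369
top dustpan 0.55 shift px [1.2 0.6] 10598 8159
top clip 0.61 shift px [-0.5 -0.1] 195 220
top padlock 0.86 shift px [ 0.2 -0.3] 781 773
top soap_dish 0.8 shift px [-0.2  0.1] 2320 2330
50.55 [ 0.53358101 -0.40572546  0.2779591 ]
```

View pics/top5.png

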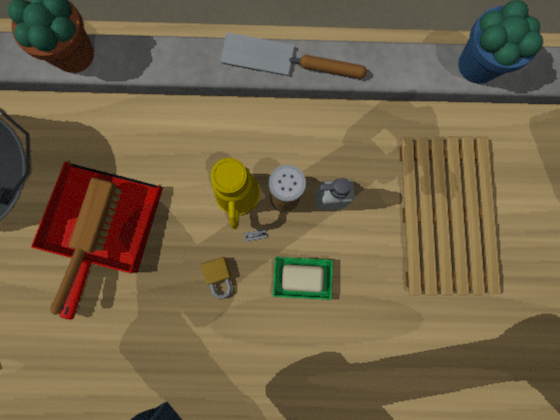

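View pics/scene5.png

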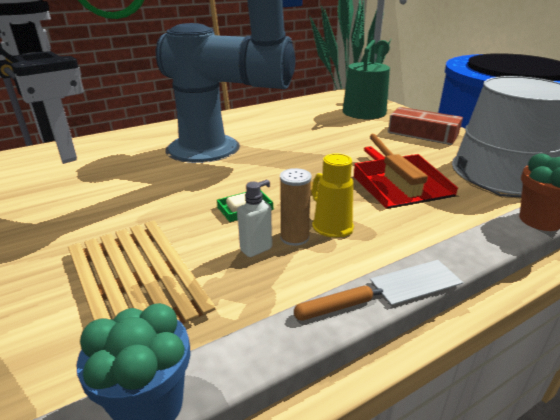

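The top view shows jug (231,173), tin (288,183) and bottle (341,187) back within about 1 px. The brush is in the dustpan, and clip, padlock and dish haven't moved.

```bash
python3 -c "
from plant import *
print(sign_off())"
```

```text
the job is handed in; nothing more can be done
None
```

The job is handed in after about 51 s: the brush lies bristles down in the dustpan with its handle over the dustpan's, about 1 mm off nominal, and jug (upturned), bottle and tin stand back where they were to about 1 px (2 mm) in the top view, with the dustpan, clip, padlock and soap dish left in place.

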